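# Put the weighed density samples back in their tubes

### The job

The copper and aluminium sample rods have been weighed and stand on the lab bench among other samples. Put them away: drop the reddish copper rod end-down into the blue tube and the silvery aluminium rod end-down into the white tube, so that each rests on the bottom of its tube; a rod may lean against the tube's wall.

Things in the scene. Friction and masses are not known exactly. Their poses are not given: they have to be found in the camera images.
- copper_rod: Reddish-brown copper rod, a plain cylinder 24 mm in diameter and 120 mm long, about 0.5 kg. Origin at the middle of its length, z axis along its length; either end may be down. It starts standing upright by itself on the bench (so its origin is 60 mm above the bench). A yellow brass rod and a green plastic rod of the same size stand nearby and are not wanted; neighbouring rods are at least 90 mm apart, centre to centre.
- aluminium_rod: Silvery light-grey aluminium rod, a plain cylinder 24 mm in diameter and 120 mm long, about 0.15 kg. Origin at the middle of its length, z axis along its length; either end may be down. It starts standing upright by itself on the bench (so its origin is 60 mm above the bench).
- blue_tube: Blue upright plastic tube: bore 46 mm, wall 4 mm, rim 80 mm above the bench, inner floor 8 mm above the bench, on a round foot 90 mm across and 8 mm thick; open at the top, empty at the start, fixed to the bench. A rod standing in it reaches about 130 mm above the bench, so carry the other rod higher than that. Origin on its axis at the underside of the foot (bench level), z up.
- white_tube: White upright plastic tube: bore 46 mm, wall 4 mm, rim 80 mm above the bench, inner floor 8 mm above the bench, on a round foot 90 mm across and 8 mm thick; open at the top, empty at the start, fixed to the bench. A rod standing in it reaches about 130 mm above the bench, so carry the other rod higher than that. Origin on its axis at the underside of the foot (bench level), z up.
Mind the look-alikes: they are no part of the job. Of the things like the copper_rod, leave any that is purple; of the rest the larger one is meant. Leave any turquoise look-alike of the white_tube alone.

How it is judged:
By the outcome, as a careful person would: the job done as asked, in the order asked, and still so for the second after the job is handed in, with the robot touching nothing.
It also fails if it takes over 64 s, if anything falls off the work surface, if the arm or the gripper's body presses on something with over 40 N, if the wrist force passes 120 N, or if a joint passes its speed limit or range.

### The arm

A 7-joint arm with a two-finger parallel gripper is mounted at the origin on the work surface. World frame = base frame: x ahead of the robot, y to its left, z up, the work surface at z = 0. Lengths are in mm, angles in rad, forces in N, time in s.
With the tool pointing down it reaches from about 400 to 900 mm from the base axis. Payload 5.5 kg.
Tool frame: the origin (TCP) lies at the very end of the fingers, on their centre line; the grasp point (between the pads) lies 19 mm behind it; z points along the fingers, y is the direction in which the jaws open and shut (so a half turn about z gives the same grasp; the last joint's range is limited). The gripper opens to 92 mm and grips with 3 to 60 N. Pads are 19 mm wide; open, the fingers measure 130 mm over their backs; the gripper's body (75 mm by 190 mm) begins 47 mm behind the grasp point.
Start: joints at [1.476, 0.501, -0.427, 1.55, 0.221, 1.138, -0.21], TCP at [227.672, -608.823, 226.729] pointing down, gripper open.
Joint ranges: [-2.88, 2.88], [-0.31, 2.03], [-1.54, 1.56], [0.2, 2.42], [-1.41, 4.55], [0.19, 2.02], [-2.57, 2.57]. Speed limits (rad/s): [2.57, 2.57, 3.14, 3.14, 3.14, 3.14, 3.14].

### API

Orientations are given as [roll, pitch, yaw] about the fixed x, y, z axes, in that order (R = Rz(yaw) Ry(pitch) Rx(roll)).
In Python, from plant import get_state, eyes, manip gives the robot as it stands.
- The arm moves only by the tool play_rows, never from a script. Its argument "series" is a list of rows, each a list of 7 numbers: the shift along the tool's x, y, z in m, then the turn, a rotation vector about the tool's x, y, z in rad, then the closure, from 0 (fully open) to 1 (shut). A call has 1 to 20 rows; each row is the pose to reach, as a shift and turn from the pose commanded when the call began, along the tool's axes at that moment; what a row does not reach only later rows make up. A row lasts 1/10 s, in which the tool goes at most 50 mm and 8.59 degrees, less where a joint would pass 70% of its speed; a pose out of reach is approached as far as the arm can. A call with a gripper value outside its range is refused whole. The fingers move at their own pace and stop on an object; "squeeze" is the grip in N (left out, the last holds). Time passes only in rows, so rows that repeat a pose let the fingers close. It gives the time, the measured TCP pose, the force and the opening at its end, in the units of the state.
- get_state(): the state, without advancing time (a new reading comes with each control period).
- eyes.grab_frame(name): name is "scene" or "top" or "wrist"; returns the picture (480x640x3 uint8, red, green, blue); there is no depth.
- eyes.get_calibration(name): a dict with "K" (3x3 intrinsics, pixels), "world_to_cam" (4x4, takes a point from world to camera coordinates); the wrist camera has in their place "T_tool_cam" (4x4, takes a point from camera to tool coordinates, whose origin is the TCP and whose axes are the flange's). Camera axes: x right, y down, z forward; pixel columns grow to the right and rows downward; lengths in mm; the calibration is good to about 2 mm. A picture is of the moment at which its call begins: read the wrist's pose just before it. get_calibration takes no time and is no camera call.
- manip.job_done(): hands the job in, once; it reports no verdict.
The state is a dict: "time_s": time; "q": joint angles; "joint_velocities": joint speeds; "tau": joint torques, N m; "tool_pos": TCP position; "orientation": TCP orientation; "force": force on the tool from outside, world axes, zero at the start; "ft_torque": the same for the moment, N m; "width": opening from 0.0 (shut) to 1.0 (fully open).
Only numpy, scipy, OpenCV 4.12 (cv2) and the standard library are available. Lean on these libraries where they do the work, as an engineer would, in place of code of your own. Each camera call takes 0.05 s, during which the arm holds its last target. There are 200 camera calls.

## Working session

There is one attempt and no reset: what is moved stays moved. The work goes in short steps, Python scripts to look and compute and a tool call to move; the robot and the scene stay as the last step left them, time stands still between calls to the robot, and variables do not carry over. Pictures are saved under pics/ and viewed, about 8 in all and at most 12, crops included, and the job is handed in when it is done.

Besides the shell and the picture viewer there is one more tool, called after ">>>" in YAML: its name, and indented under it one key for each argument. play_rows: Moves the arm, as the interface text tells. Its arguments: {"type":"object","properties":{"series":{"type":"array","items":{"type":"array","items":{"type":"number"}}},"squeeze":{"type":"number"}},"required":["series"]}

```bash
mkdir -p pics; python3 - <<'E'
from plant import get_state, eyes
import cv2
s=get_state();print(s['time_s'],s['tool_pos'],s['orientation'],s['width'],s['force'])
for n in("top","scene"):
    cv2.imwrite(f"pics/{n}1.png",eyes.grab_frame(n)[:,:,::-1]);c=eyes.get_calibration(n);print(c['K'],c['world_to_cam'])
E
```

```text
0.0 [ 227.33772745 -608.20925702  225.68553494] [-3.13967875e+00 -4.10536739e-05  3.57825918e-01] 1.000956087580171 [0.47294892 0.06711416 0.00650291]
[[455.8380667    0.         312.91629052]
 [  0.         455.8380667  235.53569417]
 [  0.           0.           1.        ]] [[-2.30540672e-02 -9.98920074e-01 -4.03385087e-02  5.66944357e+01]
 [-9.90455891e-01  2.83059546e-02 -1.34892185e-01  5.69636861e+02]
 [ 1.35888332e-01  3.68437001e-02 -9.90038839e-01  9.72743524e+02]
 [ 0.00000000e+00  0.00000000e+00  0.00000000e+00  1.00000000e+00]]
[[477.30340568   0.         320.66602565]
 [  0.         477.30340568 239.50141737]
 [  0.           0.           1.        ]] [[ 6.51699216e-01  7.58440165e-01  7.52646223e-03 -3.63842248e+02]
 [ 6.06021645e-01 -5.14713305e-01 -6.06471747e-01 -2.69732823e+02]
 [-4.56098561e-01  3.99798361e-01 -7.95069414e-01  1.23970369e+03]
 [ 0.00000000e+00  0.00000000e+00  0.00000000e+00  1.00000000e+00]]
```

View pics/top1.png

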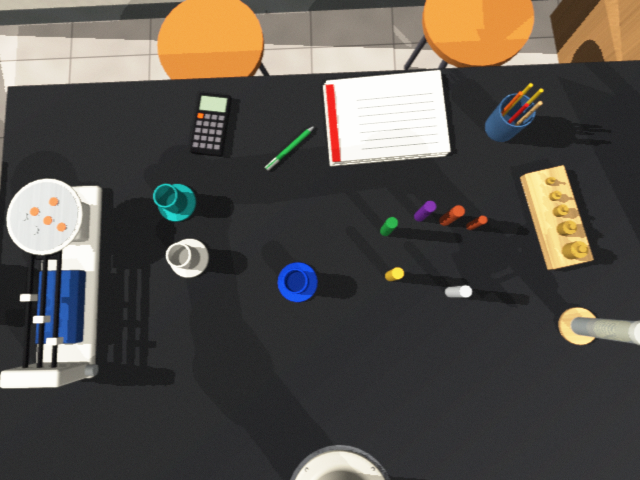

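View pics/scene1.png

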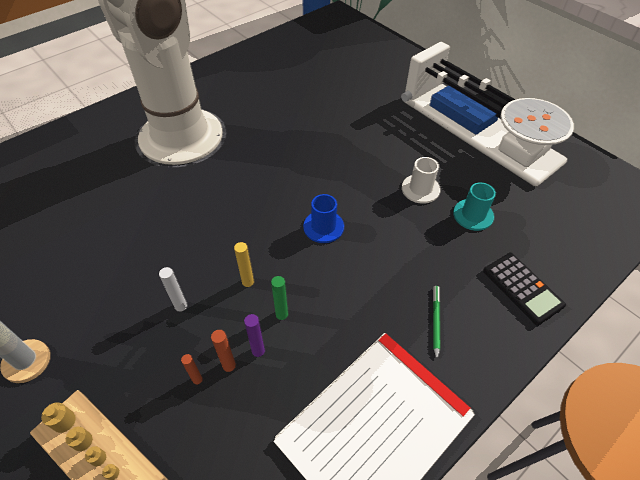

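The top view shows the larger orange-red rod at about (453,215) with a smaller one at (478,223) and a purple one at (426,210). The silver rod is at (459,291), the blue tube at (297,282) and the white tube at (186,258). I'll crop for accuracy.

```bash
python3 - <<'E'
import cv2,numpy as np
t=cv2.imread("pics/top1.png");s=cv2.imread("pics/scene1.png")
r=lambda a,f=5:cv2.resize(a,None,fx=f,fy=f,interpolation=cv2.INTER_CUBIC)
a=r(t[195:305,375:500],5)[:, :]
cv2.imwrite("pics/c1.png",r(t[195:305,375:500],5))
cv2.imwrite("pics/c2.png",r(t[230:310,160:325],4.8))
cv2.imwrite("pics/c3.png",r(s[260:390,155:300],4.5))
E
```

```text
(no output)
```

View pics/c1.png

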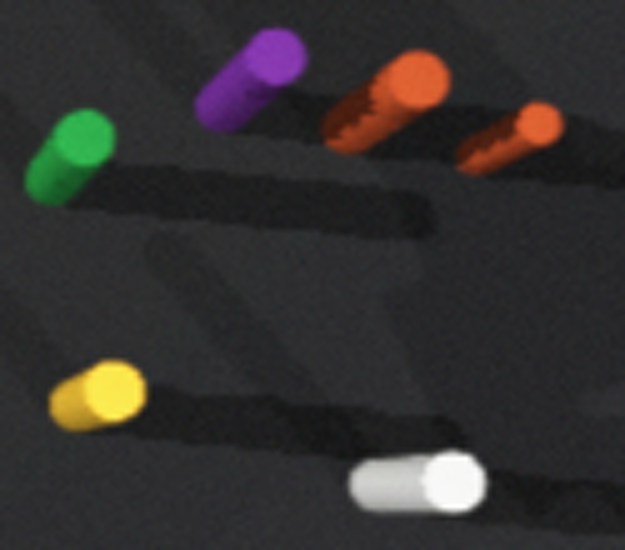

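View pics/c2.png

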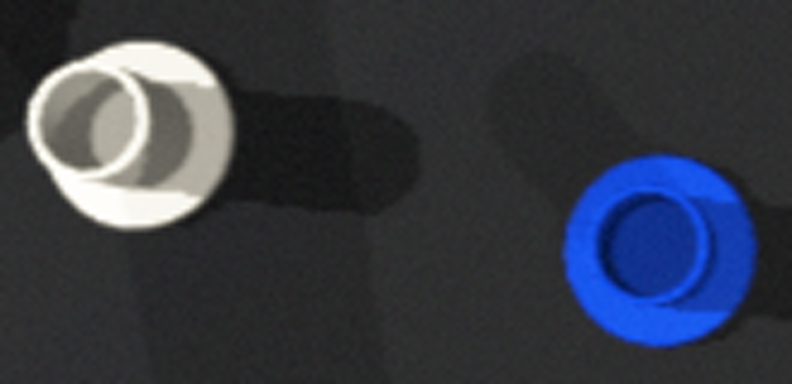

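View pics/c3.png

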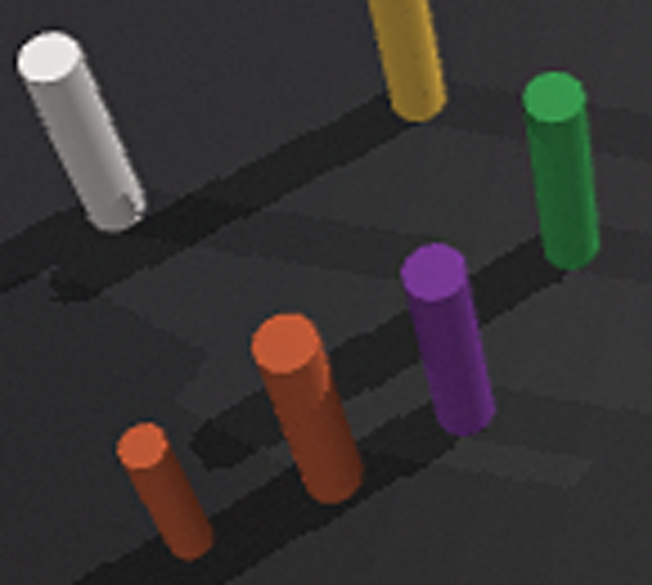

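The crops give these top-face centres in the top view (full-image pixels): copper (457.2,210.6), aluminium (465.6,290.8), small red (482.6,219.2), purple (429.6,206.0), green (391.4,222.2), yellow (397.6,272.8). White rim is at (178,255) and blue rim at (296,281).

```bash
cat > h.py <<'E'
import numpy as np
from plant import eyes,get_state,manip
from scipy.spatial.transform import Rotation as R
def ray(n,p):
    c=eyes.get_calibration(n);M=np.array(c['world_to_cam']);K=np.array(c['K'])
    d=M[:3,:3].T@np.linalg.solve(K,[*p,1]);return -M[:3,:3].T@M[:3,3],d
def at(n,p,z):
    o,d=ray(n,p);return o+d*(z-o[2])/d[2]
def proj(n,X):
    c=eyes.get_calibration(n);M=np.array(c['world_to_cam']);v=np.array(c['K'])@(M[:3,:3]@X+M[:3,3]);return v[:2]/v[2]
E
python3 - <<'E'
from h import *
np.set_printoptions(precision=1,suppress=True)
P=dict(cu=(457.2,210.6,120),al=(465.6,290.8,120),small=(482.6,219.2,95),pur=(429.6,206,120),gr=(391.4,222.2,120),ye=(397.6,272.8,120),
 wr=(177.9,255,80),br=(295.9,281.1,80),wf=(189.2,257.7,8),bf=(297.1,281.7,8))
for k,(u,v,z) in P.items():
    X=at("top",(u,v),z);print(k,X,"scene",proj("scene",X))
S=dict(cu=(218.,335.5,120),al=(166,272.3,120),wr=(425,163,80),br=(324,201,80))
for k,(u,v,z) in S.items(): print("S",k,at("scene",(u,v),z))
s=get_state();print(s['tool_pos'],R.from_euler('xyz',s['orientation']).as_matrix(),eyes.get_calibration("wrist"))
E
```

```text
cu [ 602.6 -255.5  120. ] scene [218.6 335.5]
al [ 440.6 -261.4  120. ] scene [164.7 273.1]
small [ 587.5 -313.5   95. ] scene [185.7 357.2]
pur [ 613.9 -200.6  120. ] scene [250.7 320.3]
gr [ 582.7 -121.6  120. ] scene [277.3 281.6]
ye [ 479.6 -129.2  120. ] scene [239.6 247.5]
wr [531.5 331.2  80. ] scene [425.6 164.9]
br [469.6  78.6  80. ] scene [321.8 203.9]
wf [531.9 329.2   8. ] scene [419.6 187.8]
bf [470.9  81.4   8. ] scene [322.9 225.4]
S cu [ 602.1 -256.4  120. ]
S al [ 440.6 -258.9  120. ]
S wr [526.6 334.8  80. ]
S br [466.4  87.3  80. ]
[ 227.4 -608.3  225.8] [[ 0.9  0.4 -0. ]
 [ 0.4 -0.9  0. ]
 [ 0.  -0.  -1. ]] {'K': array([[370.3,   0. , 323.4],
       [  0. , 370.3, 238.8],
       [  0. ,   0. ,   1. ]]), 'T_tool_cam': array([[  -0. ,   -1. ,   -0.3,   70.5],
       [   1. ,   -0. ,    0. ,    1.3],
       [  -0. ,   -0.3,    1. , -157.3],
       [   0. ,    0. ,    0. ,    1. ]])}
```

```bash
cat >> h.py <<'E'
def rel(X,yawdeg):
    s=get_state();T=R.from_euler('xyz',s['orientation']);G=R.from_euler('xyz',[np.pi,0,np.radians(yawdeg)])
    return np.round(T.inv().apply(np.array(X,float)-s['tool_pos'])/1e3,4),np.round((T.inv()*G).as_rotvec(),3)
E
python3 - <<'E'
from h import *
np.set_printoptions(precision=3,suppress=True)
b=at("top",(578,326),0);print(b,at("scene",(25,360),0))
for z in(50,100,150,200,250,300,350):print(z,proj("top",[b[0],b[1],z]),proj("scene",[b[0],b[1],z]))
print(rel([190,-430,240],30))
print(rel([350,-250,240],70))
print(rel([602.5,-256,200],76.8))
E
```

```text
[ 359.105 -534.762    0.   ] [ 354.182 -531.606    0.   ]
50 [590.813 327.474] [ 10.138 351.414]
100 [605.032 329.11 ] [ -5.406 338.604]
150 [620.9   330.935] [-22.614 324.424]
200 [638.723 332.985] [-41.768 308.641]
250 [658.885 335.304] [-63.217 290.965]
300 [681.879 337.949] [-87.401 271.036]
350 [708.346 340.994] [-114.878  248.393]
(array([ 0.027, -0.18 , -0.014]), array([-0.002, -0.   , -0.166]))
(array([ 0.24 , -0.293, -0.014]), array([-0.002, -0.001, -0.864]))
(array([ 0.475, -0.199,  0.026]), array([-0.002, -0.001, -0.983]))
```

>>> play_rows:
  series:
    - [0.027,-0.18,-0.014,0,0,-0.166,0]
    - [0.027,-0.18,-0.014,0,0,-0.166,0]
    - [0.027,-0.18,-0.014,0,0,-0.166,0]
    - [0.027,-0.18,-0.014,0,0,-0.166,0]
    - [0.027,-0.18,-0.014,0,0,-0.166,0]
    - [0.027,-0.18,-0.014,0,0,-0.166,0]
    - [0.027,-0.18,-0.014,0,0,-0.166,0]
    - [0.24,-0.293,-0.014,-0.002,0,-0.864,0]
    - [0.24,-0.293,-0.014,-0.002,0,-0.864,0]
    - [0.24,-0.293,-0.014,-0.002,0,-0.864,0]
    - [0.24,-0.293,-0.014,-0.002,0,-0.864,0]
    - [0.24,-0.293,-0.014,-0.002,0,-0.864,0]
    - [0.24,-0.293,-0.014,-0.002,0,-0.864,0]
    - [0.24,-0.293,-0.014,-0.002,0,-0.864,0]
    - [0.24,-0.293,-0.014,-0.002,0,-0.864,0]
    - [0.24,-0.293,-0.014,-0.002,0,-0.864,0]
    - [0.24,-0.293,-0.014,-0.002,0,-0.864,0]
    - [0.24,-0.293,-0.014,-0.002,0,-0.864,0]

```text
time_s: 1.9
tool_pos: [349.3, -251.0, 240.7]
orientation: [3.14, 0.001, 1.22]
force: [-0.9, 0.0, 0.1]
width: 1.003
```

```bash
python3 - <<'E'
from h import *
s=get_state();print(s['tool_pos'],s['orientation'],s['force']);print(rel([602.5,-256,180],76.8))
E
```

```text
[ 349.34592727 -250.98977675  240.65398691] [3.14000374e+00 7.54951661e-04 1.21996570e+00] [-0.86354253  0.00924005  0.11482288]
(array([0.0823, 0.2394, 0.061 ]), array([ 0.002,  0.001, -0.12 ]))
```

>>> play_rows:
  series:
    - [0.04,0.12,0.03,0,0,-0.06,0]
    - [0.082,0.239,0.061,0,0,-0.12,0]
    - [0.082,0.239,0.061,0,0,-0.12,0]
    - [0.082,0.239,0.061,0,0,-0.12,0]
    - [0.082,0.239,0.061,0,0,-0.12,0]
    - [0.082,0.239,0.061,0,0,-0.12,0]
    - [0.082,0.239,0.061,0,0,-0.12,0]
    - [0.082,0.239,0.061,0,0,-0.12,0]
    - [0.082,0.239,0.061,0,0,-0.12,0]

```text
time_s: 2.8
tool_pos: [601.1, -256.2, 180.9]
orientation: [3.14, 0.003, 1.34]
force: [-0.2, -0.9, 0.4]
width: 0.998
```

```bash
cat >> h.py <<'E'
def wproj(X,s):
    c=eyes.get_calibration("wrist");T=np.array(c['T_tool_cam']);Q=R.from_euler('xyz',s['orientation'])
    p=Q.inv().apply(np.array(X,float)-s['tool_pos']);p=T[:3,:3].T@(p-T[:3,3]);v=np.array(c['K'])@p;return v[:2]/v[2]
def wat(p,z,s):
    c=eyes.get_calibration("wrist");T=np.array(c['T_tool_cam']);Q=R.from_euler('xyz',s['orientation'])
    o=Q.apply(T[:3,3])+s['tool_pos'];d=Q.apply(T[:3,:3]@np.linalg.solve(np.array(c['K']),[*p,1]));return o+d*(z-o[2])/d[2]
E
python3 - <<'E'
from h import *
import cv2
np.set_printoptions(precision=1,suppress=True)
s=get_state();print(s['tool_pos'],s['orientation'])
cv2.imwrite("pics/w1.png",eyes.grab_frame("wrist")[:,:,::-1])
for n,X in dict(cu=[602.5,-256,120],pur=[614,-200,120],small=[587,-313,95]).items():print(n,wproj(X,s))
E
```

```text
[ 601.1 -256.2  180.9] [3.1 0.  1.3]
cu [323.2 253.5]
pur [320.4 158.9]
small [320.3 320.8]
```

View pics/w1.png

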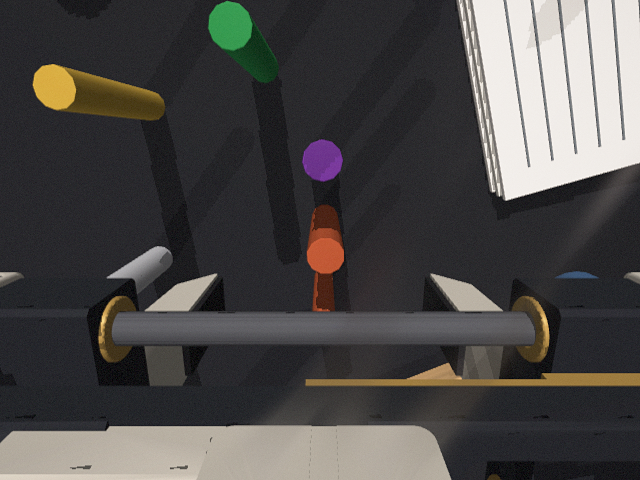

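The copper top sits at (325,255) against a predicted (323,253.5), so the jaws are aligned between the purple and small red neighbours. I'll descend to TCP z≈79 and grip.

>>> play_rows:
  series:
    - [0,0.001,0.03,0,0,0,0]
    - [0,0.001,0.06,0,0,0,0]
    - [0,0.001,0.08,0,0,0,0]
    - [0,0.001,0.095,0,0,0,0]
    - [0,0.001,0.102,0,0,0,0]
    - [0,0.001,0.102,0,0,0,0]
    - [0,0.001,0.102,0,0,0,0.4]
    - [0,0.001,0.102,0,0,0,0.6]
    - [0,0.001,0.102,0,0,0,0.7]
    - [0,0.001,0.102,0,0,0,1]
    - [0,0.001,0.102,0,0,0,1]
    - [0,0.001,0.102,0,0,0,1]
    - [0,0.001,0.102,0,0,0,1]
    - [0,0.001,0.102,0,0,0,1]
    - [0,0.001,0.102,0,0,0,1]
    - [0,0.001,0.102,0,0,0,1]
  squeeze: 40

```text
time_s: 4.45
tool_pos: [603.5, -255.4, 78.0]
orientation: [3.14, 0.001, 1.342]
force: [-0.4, 1.2, -0.2]
width: 0.258
```

>>> play_rows:
  series:
    - [0,0,-0.02,0,0,0,1]
    - [0,0,-0.05,0,0,0,1]
    - [0,0,-0.09,0,0,0,1]
    - [0,0,-0.13,0,0,0,1]
    - [0,0,-0.16,0,0,0,1]
    - [0,0,-0.17,0,0,0,1]
    - [0,0,-0.17,0,0,0,1]
    - [0,0,-0.17,0,0,0,1]

```text
time_s: 5.25
tool_pos: [602.0, -255.2, 245.7]
orientation: [-3.14, 0.001, 1.342]
force: [-0.1, 0.8, -5.6]
width: 0.254
```

```bash
python3 - <<'E'
from h import *
s=get_state();print(s['tool_pos'],s['orientation'],s['force'],s['width']);print(rel([470,80,240],95))
E
```

```text
[ 602.01885233 -255.19192733  245.67105444] [-3.13975217e+00  8.77293073e-04  1.34172062e+00] [-0.12196752  0.752      -5.5724073 ] 0.25414429188572396
(array([ 0.2965, -0.2047,  0.0058]), array([-0.002,  0.001, -0.316]))
```

Force z is −5.6 N, so the copper rod is held.

>>> play_rows:
  series:
    - [0.02,-0.014,0.003,0,0,-0.02,1]
    - [0.05,-0.035,0.006,0,0,-0.05,1]
    - [0.085,-0.059,0.006,0,0,-0.09,1]
    - [0.12,-0.083,0.006,0,0,-0.13,1]
    - [0.155,-0.107,0.006,0,0,-0.17,1]
    - [0.19,-0.131,0.006,0,0,-0.2,1]
    - [0.225,-0.155,0.006,0,0,-0.24,1]
    - [0.26,-0.18,0.006,0,0,-0.28,1]
    - [0.285,-0.197,0.006,0,0,-0.31,1]
    - [0.2965,-0.2047,0.006,0,0,-0.316,1]
    - [0.2965,-0.2047,0.006,0,0,-0.316,1]
    - [0.2965,-0.2047,0.006,0,0,-0.316,1]
    - [0.2965,-0.2047,0.006,0,0,-0.316,1]

```text
time_s: 6.55
tool_pos: [471.8, 78.1, 240.8]
orientation: [3.141, 0.002, 1.655]
force: [-0.3, -0.9, -4.5]
width: 0.255
```

```bash
python3 - <<'E'
from h import *
import cv2
np.set_printoptions(precision=1,suppress=True)
s=get_state();print(s['tool_pos'],s['orientation'],s['width'])
t=eyes.grab_frame("top")[:,:,::-1];c=eyes.grab_frame("scene")[:,:,::-1]
r=lambda a:cv2.resize(a,(400,400),interpolation=cv2.INTER_CUBIC)
cv2.imwrite("pics/t2.png",np.hstack([r(t[220:320,250:350]),r(c[120:240,265:385])]))
for z in(240,160,80):print(z,proj("top",[*s['tool_pos'][:2],z]),proj("scene",[*s['tool_pos'][:2],z]))
E
```

```text
[471.8  78.1 240.8] [3.1 0.  1.7] 0.2550037208931748
240 [289.1 276.6] [323.2 145.9]
160 [292.9 278.5] [322.8 177.3]
80 [296.1 280. ] [322.3 204.6]
```

View pics/t2.png

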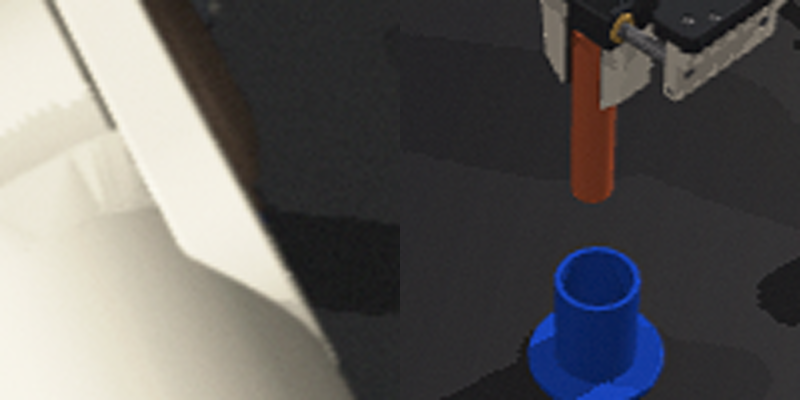

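Scene crop: the rod's bottom is at (322.6,177), as projected, and the blue rim centre is at (324.1,203.4). That puts the tube about 3 mm further along +y. I'll correct and lower.

>>> play_rows:
  series:
    - [0.003,0,0.02,0,0,0,1]
    - [0.003,0,0.045,0,0,0,1]
    - [0.003,0,0.07,0,0,0,1]
    - [0.003,0,0.09,0,0,0,1]
    - [0.003,0,0.11,0,0,0,1]
    - [0.003,0,0.128,0,0,0,1]
    - [0.003,0,0.142,0,0,0,1]
    - [0.003,0,0.149,0,0,0,1]
    - [0.003,0,0.149,0,0,0,1]
    - [0.003,0,0.149,0,0,0,1]
    - [0.003,0,0.149,0,0,0,1]

```text
time_s: 7.75
tool_pos: [472.2, 82.9, 93.3]
orientation: [3.139, 0.002, 1.658]
force: [-0.2, 0.0, -4.7]
width: 0.253
```

>>> play_rows:
  series:
    - [0,0,0.002,0,0,0,1]
    - [0,0,0.002,0,0,0,0.6]
    - [0,0,0.002,0,0,0,0.4]
    - [0,0,0.002,0,0,0,0.2]
    - [0,0,0.002,0,0,0,0]
    - [0,0,0.002,0,0,0,0]
    - [0,0,0.002,0,0,0,0]
    - [0,0,0.002,0,0,0,0]
    - [0,0,-0.02,0,0,0,0]
    - [0,0,-0.05,0,0,0,0]
    - [0,0,-0.09,0,0,0,0]
    - [0,0,-0.13,0,0,0,0]
    - [0,0,-0.15,0,0,0,0]
    - [0,0,-0.15,0,0,0,0]
    - [0,0,-0.15,0,0,0,0]

```text
time_s: 9.25
tool_pos: [471.1, 82.6, 242.3]
orientation: [3.14, 0.002, 1.657]
force: [-0.8, -0.4, 0.1]
width: 0.996
```

```bash
python3 - <<'E'
from h import *
import cv2
np.set_printoptions(precision=4,suppress=True)
s=get_state();print(s['tool_pos'],s['orientation'],s['force'])
c=eyes.grab_frame("scene")[:,:,::-1]
cv2.imwrite("pics/s3.png",cv2.resize(c[120:300,130:400],None,fx=2.5,fy=2.5,interpolation=cv2.INTER_CUBIC))
print(rel([440.6,-260,180],59.4))
E
```

```text
[471.0722  82.5924 242.2695] [3.1399 0.0023 1.6573] [-0.8366 -0.448   0.1284]
(array([-0.3385, -0.0594,  0.0622]), array([0.001, 0.002, 0.621]))
```

View pics/s3.png

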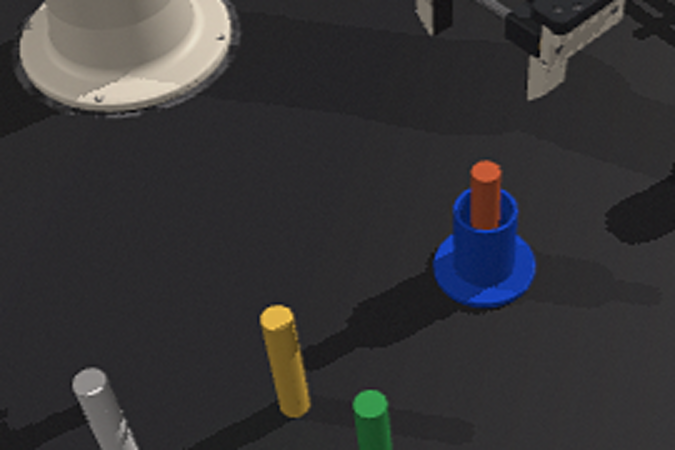

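The copper rod stands in the blue tube; its top is at crop (486,172), above the rim. Aluminium is next.

>>> play_rows:
  series:
    - [-0.04,-0.007,0,0,0,0.07,0]
    - [-0.08,-0.014,0,0,0,0.14,0]
    - [-0.125,-0.022,0,0,0,0.23,0]
    - [-0.17,-0.03,0,0,0,0.31,0]
    - [-0.215,-0.038,0.01,0,0,0.39,0]
    - [-0.26,-0.046,0.02,0,0,0.47,0]
    - [-0.3,-0.053,0.04,0,0,0.55,0]
    - [-0.3385,-0.0594,0.062,0.001,0.002,0.621,0]
    - [-0.3385,-0.0594,0.062,0.001,0.002,0.621,0]
    - [-0.3385,-0.0594,0.062,0.001,0.002,0.621,0]
    - [-0.3385,-0.0594,0.062,0.001,0.002,0.621,0]
    - [-0.3385,-0.0594,0.062,0.001,0.002,0.621,0]

```text
time_s: 10.5
tool_pos: [442.1, -257.8, 181.1]
orientation: [3.141, -0.001, 1.04]
force: [0.6, 0.2, -0.3]
width: 0.999
```

```bash
python3 - <<'E'
from h import *
import cv2
np.set_printoptions(precision=4,suppress=True)
s=get_state();print(s['tool_pos'],s['orientation'])
w=eyes.grab_frame("wrist")[:,:,::-1]
p=wproj([440.6,-260,120],s);print(p)
cv2.imwrite("pics/w2.png",cv2.resize(w[180:340,200:450],None,fx=2,fy=2))
print(rel([440.6,-260,79],59.4))
E
```

```text
[ 442.1002 -257.7978  181.1103] [ 3.141  -0.0015  1.04  ]
[320.5062 259.2885]
(array([-0.0025, -0.0005,  0.1023]), array([ 0.001, -0.001,  0.003]))
```

View pics/w2.png

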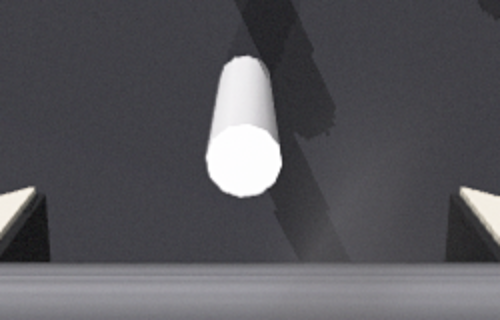

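The aluminium top is at (322,260) against a predicted (320.5,259), so it's aligned.

>>> play_rows:
  series:
    - [-0.002,0,0.03,0,0,0,0]
    - [-0.002,0,0.06,0,0,0,0]
    - [-0.002,0,0.08,0,0,0,0]
    - [-0.002,0,0.095,0,0,0,0]
    - [-0.002,0,0.102,0,0,0,0]
    - [-0.002,0,0.102,0,0,0,0]
    - [-0.002,0,0.102,0,0,0,0.4]
    - [-0.002,0,0.102,0,0,0,0.6]
    - [-0.002,0,0.102,0,0,0,0.7]
    - [-0.002,0,0.102,0,0,0,1]
    - [-0.002,0,0.102,0,0,0,1]
    - [-0.002,0,0.102,0,0,0,1]
    - [-0.002,0,0.102,0,0,0,1]
    - [-0.002,0,0.102,0,0,0,1]
    - [-0.002,0,0.102,0,0,0,1]
  squeeze: 30

```text
time_s: 12.05
tool_pos: [440.5, -261.1, 78.8]
orientation: [3.141, -0.001, 1.037]
force: [-0.1, 1.0, 0.6]
width: 0.265
```

>>> play_rows:
  series:
    - [0,0,-0.02,0,0,0,1]
    - [0,0,-0.05,0,0,0,1]
    - [0,0,-0.09,0,0,0,1]
    - [0,0,-0.13,0,0,0,1]
    - [0,0,-0.16,0,0,0,1]
    - [0,0,-0.18,0,0,0,1]
    - [0,0,-0.18,0,0,0,1]
    - [0,0,-0.18,0,0,0,1]

```text
time_s: 12.85
tool_pos: [439.9, -261.3, 258.3]
orientation: [3.142, -0.001, 1.037]
force: [0.7, 0.9, -1.4]
width: 0.257
```

```bash
python3 - <<'E'
from h import *
np.set_printoptions(precision=4,suppress=True)
s=get_state();print(s['tool_pos'],s['orientation'],s['force'],s['width'])
print(rel([440,60,260],97));print(rel([532,332,260],120))
E
```

```text
[ 439.919  -261.2745  258.3038] [ 3.1416 -0.0006  1.0366] [ 0.6521  0.8884 -1.3685] 0.25697430554747464
(array([ 0.2765, -0.1635, -0.0015]), array([ 0.   , -0.001, -0.656]))
(array([ 0.5575, -0.2228, -0.0013]), array([ 0.   , -0.001, -1.058]))
```

>>> play_rows:
  series:
    - [0.03,-0.012,-0.001,0,0,-0.06,1]
    - [0.07,-0.028,-0.001,0,0,-0.13,1]
    - [0.11,-0.044,-0.001,0,0,-0.21,1]
    - [0.15,-0.06,-0.001,0,0,-0.28,1]
    - [0.19,-0.076,-0.001,0,0,-0.36,1]
    - [0.23,-0.092,-0.001,0,0,-0.44,1]
    - [0.27,-0.108,-0.001,0,0,-0.51,1]
    - [0.31,-0.124,-0.001,0,0,-0.59,1]
    - [0.35,-0.14,-0.001,0,0,-0.66,1]
    - [0.39,-0.156,-0.001,0,0,-0.74,1]
    - [0.43,-0.172,-0.001,0,0,-0.82,1]
    - [0.47,-0.188,-0.001,0,0,-0.89,1]
    - [0.51,-0.204,-0.001,0,0,-0.97,1]
    - [0.54,-0.216,-0.001,0,0,-1.03,1]
    - [0.5575,-0.2228,-0.001,0,0,-1.058,1]
    - [0.5575,-0.2228,-0.001,0,0,-1.058,1]
    - [0.5575,-0.2228,-0.001,0,0,-1.058,1]
    - [0.5575,-0.2228,-0.001,0,0,-1.058,1]

```text
time_s: 14.65
tool_pos: [532.3, 330.2, 259.1]
orientation: [-3.141, 0.001, 2.093]
force: [-0.2, 0.0, -1.5]
width: 0.258
```

```bash
python3 - <<'E'
from h import *
import cv2
np.set_printoptions(precision=4,suppress=True)
s=get_state();print(s['tool_pos'],s['orientation'],s['force'],s['width'])
c=eyes.grab_frame("scene")[:,:,::-1]
cv2.imwrite("pics/s4.png",cv2.resize(c[80:220,340:520],None,fx=4,fy=4,interpolation=cv2.INTER_CUBIC))
for z in(260,180,80):print(z,proj("scene",[*s['tool_pos'][:2],z]))
E
```

```text
[532.3264 330.1626 259.1081] [-3.1405  0.0008  2.093 ] [-0.1925  0.0444 -1.4589] 0.25806756365219824
260 [442.524   97.2959]
180 [434.3699 129.9626]
80 [425.5466 165.3105]
```

View pics/s4.png

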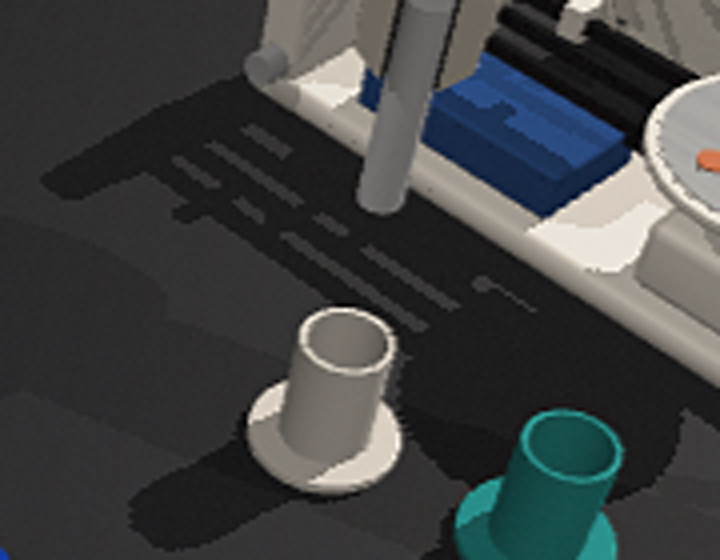

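White rim centre is at (426.8,165.5) against a projected (425.5,165.3). The rod's bottom, at (435.5,129), has the same 1 px offset, so it's lined up. Lowering and releasing.

>>> play_rows:
  series:
    - [0,0,0.02,0,0,0,1]
    - [0,0,0.045,0,0,0,1]
    - [0,0,0.07,0,0,0,1]
    - [0,0,0.09,0,0,0,1]
    - [0,0,0.11,0,0,0,1]
    - [0,0,0.13,0,0,0,1]
    - [0,0,0.15,0,0,0,1]
    - [0,0,0.162,0,0,0,1]
    - [0,0,0.168,0,0,0,1]
    - [0,0,0.168,0,0,0,1]
    - [0,0,0.168,0,0,0,1]
    - [0,0,0.168,0,0,0,1]

```text
time_s: 15.9
tool_pos: [533.0, 332.8, 93.5]
orientation: [3.139, -0.0, 2.095]
force: [1.3, -0.6, -1.0]
width: 0.258
```

>>> play_rows:
  series:
    - [0,0,0.002,0,0,0,1]
    - [0,0,0.002,0,0,0,0.6]
    - [0,0,0.002,0,0,0,0.4]
    - [0,0,0.002,0,0,0,0.2]
    - [0,0,0.002,0,0,0,0]
    - [0,0,0.002,0,0,0,0]
    - [0,0,0.002,0,0,0,0]
    - [0,0,0.002,0,0,0,0]
    - [0,0,-0.02,0,0,0,0]
    - [0,0,-0.05,0,0,0,0]
    - [0,0,-0.09,0,0,0,0]
    - [0,0,-0.13,0,0,0,0]
    - [0,0,-0.15,0,0,0,0]
    - [0,0,-0.15,0,0,0,0]
    - [0,0,-0.15,0,0,0,0]
    - [0,0,-0.15,0,0,0,0]

```text
time_s: 17.5
tool_pos: [531.9, 331.2, 241.0]
orientation: [-3.141, 0.0, 2.095]
force: [-0.3, -0.1, -0.1]
width: 1.002
```

```bash
python3 - <<'E'
from h import *
import cv2
s=get_state();print(s['tool_pos'],s['force'],s['width'])
cv2.imwrite("pics/s5.png",eyes.grab_frame("scene")[:,:,::-1])
for X in([532,332,128],[471.5,81.5,128]):print(proj("scene",X))
E
```

```text
[531.86213237 331.22806486 240.95220983] [-0.3359286  -0.12066196 -0.08679332] 1.0018954758339542
[430.0659572  148.57323976]
[323.76832385 187.76251977]
```

View pics/s5.png

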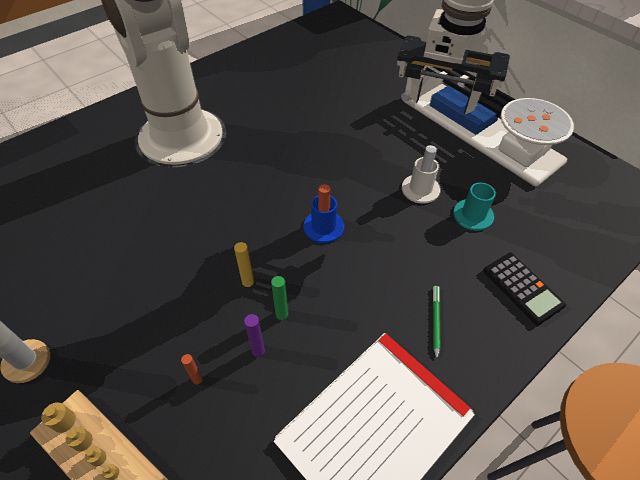

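Both rods stand in their tubes, with tops at (324,188) and (430,149). That matches the projection for rods resting on the floor, and all the other samples are untouched.

```bash
python3 -c "
from plant import manip
print(manip.job_done())"
```

```text
the job is handed in; nothing more can be done
None
```

The job is done and handed in: the larger copper rod went into the blue tube first, then the aluminium rod into the white tube. It took about 17.5 s of the 64 s allowed.

- **Rods in place:** in the last scene picture the rod tops are at about (324,188) and (430,149). The positions projected for rods resting on the tube floors are (323.8,187.8) and (430.1,148.6).
- **Nothing disturbed:** in that picture the brass, green, purple and small red rods and the turquoise tube are where they started. The gripper is open, well clear above the white tube, and the wrist force reads about zero.
- **One disagreement:** the top and scene cameras placed the blue tube about 3 mm apart. I corrected for it before lowering the copper rod, and it went in without contact.

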